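# Line up the cable glands by size on the kitting strip

### The job

Line up the four metal cable glands in order of size on the strip's black pads for the next cable set: the largest on the pad next to the brass post, then each smaller one on the next pad along, ending with the smallest at the far end. Stand each one upright in the middle of its pad, let go of it, and do not tip any of them over.

Things in the scene. Friction and masses are not known exactly. Their poses are not given: they have to be found in the camera images.
- gland_tiny: The smallest of four nickel-plated metal cable glands of one shape, loose, upright on the table (z = 0), dark hole in the domed top. 36 mm tall; hexagonal foot 26 mm across, 6 mm thick; above it a round body 20 mm in diameter from 9 to 27 mm up, the place to grip; the last 9 mm are the narrower dome. Origin: centre of the underside, z up.
- gland_small: The second smallest of four nickel-plated metal cable glands of one shape, loose, upright on the table (z = 0), dark hole in the domed top. 46 mm tall; hexagonal foot 35 mm across, 6 mm thick; above it a round body 29 mm in diameter from 9 to 37 mm up, the place to grip; the last 9 mm are the narrower dome. Origin: centre of the underside, z up.
- gland_medium: The second largest of four nickel-plated metal cable glands of one shape, loose, upright on the table (z = 0), dark hole in the domed top. 56 mm tall; hexagonal foot 45 mm across, 6 mm thick; above it a round body 38 mm in diameter from 9 to 47 mm up, the place to grip; the last 9 mm are the narrower dome. Origin: centre of the underside, z up.
- gland_large: The largest of four nickel-plated metal cable glands of one shape, loose, upright on the table (z = 0), dark hole in the domed top. 66 mm tall; hexagonal foot 55 mm across, 6 mm thick; above it a round body 47 mm in diameter from 9 to 57 mm up, the place to grip; the last 9 mm are the narrower dome. Origin: centre of the underside, z up.
- pad_a: Round black rubber pad, 62 mm in diameter, number 1 from the robot's left (+y) of four alike, 75 mm apart in a straight row on a fixed aluminium strip (70 x 372 mm, 6 mm thick) lying across the table. Fixed. Origin at its centre on the table surface (z = 0); its top is 9 mm above that; its y axis runs along the row to the left.
- pad_b: Round black rubber pad, 62 mm in diameter, number 2 from the robot's left (+y) of four alike, 75 mm apart in a straight row on a fixed aluminium strip (70 x 372 mm, 6 mm thick) lying across the table. Fixed. Origin at its centre on the table surface (z = 0); its top is 9 mm above that; its y axis runs along the row to the left.
- pad_c: Round black rubber pad, 62 mm in diameter, number 3 from the robot's left (+y) of four alike, 75 mm apart in a straight row on a fixed aluminium strip (70 x 372 mm, 6 mm thick) lying across the table. Fixed. Origin at its centre on the table surface (z = 0); its top is 9 mm above that; its y axis runs along the row to the left.
- pad_d: Round black rubber pad, 62 mm in diameter, number 4 from the robot's left (+y) of four alike, 75 mm apart in a straight row on a fixed aluminium strip (70 x 372 mm, 6 mm thick) lying across the table. Fixed. Origin at its centre on the table surface (z = 0); its top is 9 mm above that; its y axis runs along the row to the left.
- post: Upright brass post with a dark collar, 14 mm in diameter (collar 20 mm), 45 mm tall, fixed on the strip's centre line 56 mm beyond an end pad: pad_a at some starts, pad_d at others. The other end has only a flat dark cap, 14 mm in diameter, level with the pads. Origin: centre of its foot on the table surface, z up.
Mind the look-alikes: they are no part of the job. Leave any blue or red look-alike of the gland_large alone. What is shaped like the gland_small but pink is not meant.

How it is judged:
By the outcome, as a careful person would: the job done as asked, in the order asked, and still so for the second after the job is handed in, with the robot touching nothing.
It also fails if it takes over 80 s, if anything falls off the work surface, if the arm or the gripper's body presses on something with over 40 N, if the wrist force passes 120 N, or if a joint passes its speed limit or range.

### The arm

A 6-joint arm with a two-finger parallel gripper is mounted at the origin on the work surface. World frame = base frame: x ahead of the robot, y to its left, z up, the work surface at z = 0. Lengths are in m, angles in degrees, forces in N, time in s.
With the tool pointing down it reaches from about 0.325 to 0.775 m from the base axis. Payload 5.5 kg.
Tool frame: the origin (TCP) lies at the very end of the fingers, on their centre line; the grasp point (between the pads) lies 19 mm behind it; z points along the fingers, y is the line along which they close (so a half turn about z gives the same grasp; the last joint's range is limited). The gripper opens to 88 mm and grips with 3 to 60 N. Pads are 20 mm wide; open, the fingers measure 115 mm over their backs; the gripper's body (75 mm by 178 mm) begins 61 mm behind the grasp point.
Start: joints at [61.152, 5.22, 70.514, -0, 104.267, -3.249], TCP at [0.259, 0.541, 0.199] pointing down, gripper open.
Joint ranges: [-164.24, 164.24], [-49.07, 125.15], [9.68, 141.18], [-86.29, 266.29], [3.28, 154.24], [-151.56, 151.56]. Speed limits (degrees/s): [147.25, 147.25, 172.46, 180, 180, 180].

### API

Orientations are given as [roll, pitch, yaw] about the fixed x, y, z axes, in that order (R = Rz(yaw) Ry(pitch) Rx(roll)).
In Python, from bench import telemetry, vision, ticket gives the robot as it stands. The module is installed in compiled form; this text tells all that it offers.
- The arm moves only by the tool step_arm, never from a script. Its argument "increments" is a list of rows, each an object of numbers: "dx", "dy", "dz": the shift along the world's x, y, z in m; "wx", "wy", "wz": the turn, a rotation vector about the world's x, y, z in rad; "grip": the finger opening in m, from 0 to 0.0878. A call has exactly 5 rows; each row shifts and turns the commanded pose from where the row before left it; what a row does not reach is not made up. A row lasts 1/8 s, in which the tool goes at most 62.5 mm and 10.7 degrees, less where a joint would pass 70% of its speed; a pose out of reach is approached as far as the arm can. A call with a gripper value outside its range is refused whole. The fingers move at their own pace and stop on an object; "force" is the grip in N (left out, the last holds). Time passes only in rows, so rows that do not move let the fingers close, or fill a call up. It gives the time, the measured TCP pose, the force, the opening and the grip force at its end, in the units of the state.
- telemetry.observe(): the state, without advancing time (a new reading comes with each control period).
- vision.camera(name): name is "side" or "top" or "wrist"; returns a dict with "frame" (480x640x3 uint8, blue, green, red), "vertical_fov" (degrees; the focal length in pixels is half the picture's height over the tangent of half this angle, whatever the lens; pixels are square), "cx", "cy" (the principal point, pixels), "k1" (the pictures are not rectified: a ray, as slopes to the right and down, at radius r is drawn at 1 + k1 r^2 times it, then the intrinsics apply), "extrinsics" (4x4, takes a point from world to camera coordinates); the wrist camera has in their place "tool_from_camera" (4x4, takes a point from camera to tool coordinates, whose origin is the TCP and whose axes are the flange's). Camera axes: x right, y down, z forward; pixel columns grow to the right and rows downward; lengths in m; the calibration is good to about 2 mm. A picture is of the moment at which its call begins: read the wrist's pose just before it. There is no depth.
- ticket.job_done(): hands the job in; it is judged then, once.
The state is a dict: "time": time; "joints": joint angles; "qd": joint speeds; "tau": joint torques, N m; "ee_pos": TCP position; "ee_rot": TCP orientation; "ft_force": force on the tool from outside, world axes, zero at the start; "ft_torque": the same for the moment, N m; "finger_gap": finger opening in m; "gripper_force": force on a finger pad.
Only numpy, scipy, OpenCV 4.12 (cv2) and the standard library are available. Lean on these libraries where they do the work, as an engineer would, in place of code of your own. Each camera call takes 0.05 s, during which the arm holds its last target. There are 200 camera calls.

## Working session

There is one attempt and no reset: what is moved stays moved. The work goes in short steps, Python scripts to look and compute and a tool call to move; the robot and the scene stay as the last step left them, time stands still between calls to the robot, and variables do not carry over. Pictures are saved under pics/ and viewed, at most 14 in all, crops included, and the job is handed in when it is done.

Besides the shell and the picture viewer there is one more tool, called after "Call:" as name(argument=value, ...) on one line, values as JSON. step_arm: Moves the arm, as the interface text tells. Its arguments: {"type":"object","properties":{"increments":{"type":"array","items":{"type":"object","properties":{"dx":{"type":"number"},"dy":{"type":"number"},"dz":{"type":"number"},"wx":{"type":"number"},"wy":{"type":"number"},"wz":{"type":"number"},"grip":{"type":"number"}}}},"force":{"type":"number"}},"required":["increments"]}

```bash
mkdir -p pics
cat > h.py <<'E'
import numpy as np, cv2
from bench import telemetry, vision
def grab(n,fn=None):
    c=vision.camera(n)
    if fn: cv2.imwrite(f'pics/{fn}.png',c['frame'])
    return c
def ray(c,u,v):
    f=240/np.tan(np.radians(c['vertical_fov'])/2)
    d=np.array([u-c['cx'],v-c['cy']])/f; s=d.copy()
    for _ in range(30): s=d/(1+c['k1']*(s@s))
    return np.array([s[0],s[1],1.])
def pix2w(c,u,v,z,T=None):
    """T: world_from_camera (wrist); else from extrinsics"""
    W=np.linalg.inv(c['extrinsics']) if T is None else T
    r=W[:3,:3]@ray(c,u,v); o=W[:3,3]
    return o+r*(z-o[2])/r[2]
E
python3 - <<'E'
from h import *
c=grab('top','top0'); s=grab('side','side0')
print({k:v for k,v in c.items() if k!='frame'})
np.save('top.npy',c,allow_pickle=True)
o=telemetry.observe(); print(o['time'],o['ee_pos'],o['ee_rot'],o['finger_gap'])
E
```

```text
{'vertical_fov': 42.88987471012264, 'cx': 324.52978299300315, 'cy': 244.58358109194324, 'k1': -0.13856323686358, 'extrinsics': array([[ 0.00567572, -0.99993085, -0.01029922, -0.02705722],
       [-0.99526022, -0.00464871, -0.09713645,  0.55161223],
       [ 0.09708185,  0.01080172, -0.99521778,  1.3681956 ],
       [ 0.        ,  0.        ,  0.        ,  1.        ]])}
0.1 [0.25909089 0.5408315  0.19751712] [-1.79899005e+02 -4.49382097e-03  1.54401863e+02] 0.08780713013672152
```

View pics/top0.png

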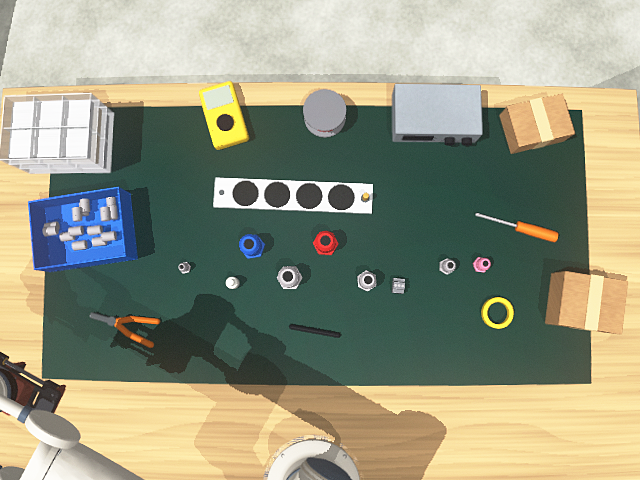

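View pics/side0.png

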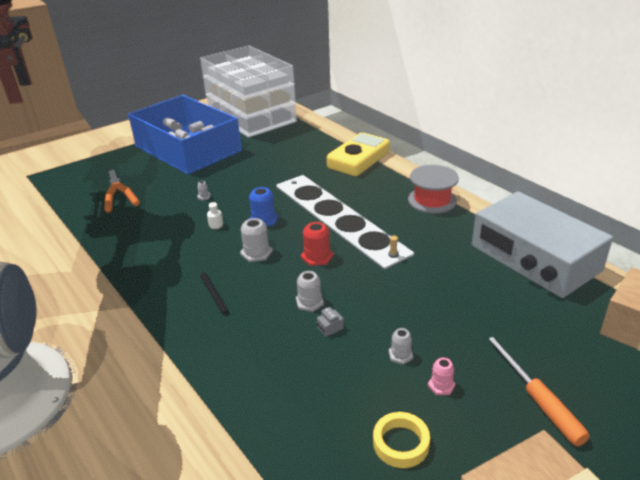

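Top view: strip across the upper middle, with pads at (245,193), (277,194), (309,195) and (341,197). The brass post is at (366,197), on the right, so it stands by pad_d. The nickel candidates are tiny (184,267), large (288,277), medium (367,280) and small (447,266). The look-alikes are blue (251,244), red (325,242) and pink (482,264), plus a white bottle (233,282) and a grey block (399,284). I'll measure and confirm in one crop.

Run:
```python
from h import *
c=np.load('top.npy',allow_pickle=True).item(); im=c['frame']
g=cv2.cvtColor(im,cv2.COLOR_BGR2GRAY)
def blob(u,v,r,f,near=True):
    p=im[v-r:v+r+1,u-r:u+r+1].astype(int); m=f(p).astype(np.uint8)
    n,l,s,ce=cv2.connectedComponentsWithStats(m)
    k=1+np.argmin(np.hypot(*(ce[1:]-r).T)-0.05*s[1:,4]) if n>1 else 0
    return ce[k]+[u-r,v-r],s[k]
for n,u,v in [('a',245,193),('b',277,194),('c',309,195),('d',341,197)]:
    q,s=blob(u,v,17,lambda p:p.max(2)<70); print('pad',n,q.round(1),s[2:],pix2w(c,*q,.009).round(4))
for n,u,v,h in [('tiny',184,267,.036),('large',288,277,.066),('medium',367,280,.056),('small',447,266,.046)]:
    # whole silhouette: non-green, low saturation & bright
    q,s=blob(u,v,20,lambda p:(p.min(2)>75)); a,b=blob(u,v,12,lambda p:p.max(2)<70)
    print(n,q.round(1),s,'sil@h/2',pix2w(c,*q,h/2).round(4),'hole',a.round(1),b[4],pix2w(c,*a,h).round(4))
q,s=blob(366,197,8,lambda p:(p[:,:,2]-p[:,:,0]>40)); print('post',q,pix2w(c,*q,.03))
cv2.imwrite('pics/crop0.png',cv2.resize(im[170:305,165:505],None,fx=2.3,fy=2.3,interpolation=cv2.INTER_CUBIC))
```

```text
pad a [244.8 193.1] [ 25  25 287] [0.6738 0.1634 0.009 ]
pad b [277.3 194. ] [ 25  25 315] [0.6718 0.0871 0.009 ]
pad c [308.8 195.4] [ 26  25 356] [0.6686 0.0133 0.009 ]
pad d [341.  196.8] [ 26  25 393] [ 0.6657 -0.0618  0.009 ]
tiny [184.2 267.4] [ 14  15  13  12 108] sil@h/2 [0.498 0.3   0.018] hole [181.1 266.4] 7 [0.4992 0.3028 0.036 ]
large [289.3 277.2] [  8   9  27  23 386] sil@h/2 [0.4765 0.055  0.033 ] hole [287.4 275.9] 76 [0.478 0.057 0.066]
medium [366.  280.6] [ 10  10  20  22 261] sil@h/2 [ 0.47   -0.1189  0.028 ] hole [367.7 279.4] 49 [ 0.4715 -0.1209  0.056 ]
small [446.3 266.1] [ 12  12  17  17 191] sil@h/2 [ 0.504  -0.3034  0.023 ] hole [450.1 265. ] 20 [ 0.5051 -0.3076  0.046 ]
post [365.07317073 196.09756098] [ 0.66377094 -0.11674473  0.03      ]
```

View pics/crop0.png

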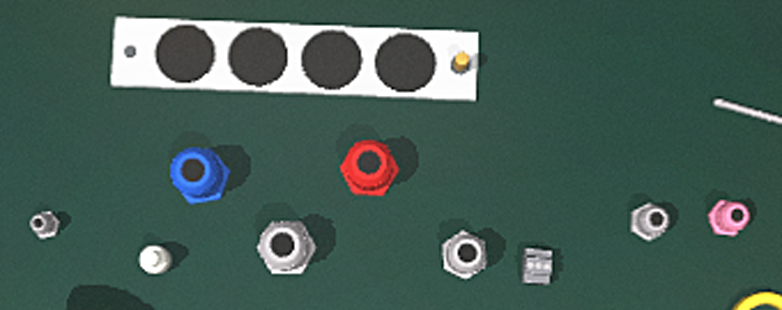

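The crop confirms it: plain nickel hex glands at full-frame (288,277) large, (367,280) medium, (447,266) small and (184,267) tiny. Their silhouettes run from about 27 px down to 13 px, in the order expected. Pads a to d measure 75 mm apart, and the post is by pad_d. So large goes to d, medium to c, small to b and tiny to a, gripping along x (yaw 90).

Call:
step_arm(increments=[{"dx": 0.0218,"dy": -0.0485,"wz": -0.1124,"grip": 0.0878},{"dx": 0.0218,"dy": -0.0485,"wz": -0.1124,"grip": 0.0878},{"dx": 0.0218,"dy": -0.0485,"wz": -0.1124,"grip": 0.0878},{"dx": 0.0218,"dy": -0.0485,"wz": -0.1124,"grip": 0.0878},{"dx": 0.0218,"dy": -0.0485,"wz": -0.1124,"grip": 0.0878}])

```text
$.increments[0]: bad value
```

Call:
step_arm(increments=[{"dx": 0.0218,"dy": -0.0485,"wz": -0.1124},{"dx": 0.0218,"dy": -0.0485,"wz": -0.1124},{"dx": 0.0218,"dy": -0.0485,"wz": -0.1124},{"dx": 0.0218,"dy": -0.0485,"wz": -0.1124},{"dx": 0.0218,"dy": -0.0485,"wz": -0.1124}])

```text
$.increments[0]: bad value
```

Call:
step_arm(increments=[{"dx": 0.0218,"dy": -0.0485,"dz": 0,"wx": 0,"wy": 0,"wz": -0.1124,"grip": 0.087},{"dx": 0.0218,"dy": -0.0485,"dz": 0,"wx": 0,"wy": 0,"wz": -0.1124,"grip": 0.087},{"dx": 0.0218,"dy": -0.0485,"dz": 0,"wx": 0,"wy": 0,"wz": -0.1124,"grip": 0.087},{"dx": 0.0218,"dy": -0.0485,"dz": 0,"wx": 0,"wy": 0,"wz": -0.1124,"grip": 0.087},{"dx": 0.0218,"dy": -0.0485,"dz": 0,"wx": 0,"wy": 0,"wz": -0.1124,"grip": 0.087}])

```text
time: 0.72
ee_pos: [0.3685, 0.2969, 0.1981]
ee_rot: [-180.0, 0.0, 122.0]
ft_force: [0.6, 0.4, -0.6]
finger_gap: 0.0873
gripper_force: 0.0
```

Call:
step_arm(increments=[{"dx": 0.0218,"dy": -0.0482,"dz": 0,"wx": 0,"wy": 0,"wz": -0.1117,"grip": 0.087},{"dx": 0.0218,"dy": -0.0482,"dz": 0,"wx": 0,"wy": 0,"wz": -0.1117,"grip": 0.087},{"dx": 0.0218,"dy": -0.0482,"dz": 0,"wx": 0,"wy": 0,"wz": -0.1117,"grip": 0.087},{"dx": 0.0218,"dy": -0.0482,"dz": 0,"wx": 0,"wy": 0,"wz": -0.1117,"grip": 0.087},{"dx": 0.0218,"dy": -0.0482,"dz": 0,"wx": 0,"wy": 0,"wz": -0.1117,"grip": 0.087}])

```text
time: 1.35
ee_pos: [0.4775, 0.0559, 0.1982]
ee_rot: [-180.0, -0.0, 90.0]
ft_force: [0.0, 0.8, 1.4]
finger_gap: 0.087
gripper_force: 0.0
```

```bash
cat >> h.py <<'E'
from scipy.spatial.transform import Rotation as Ro
def wrist(fn=None):
    o=telemetry.observe(); c=grab('wrist',fn)
    T=np.eye(4); T[:3,:3]=Ro.from_euler('xyz',o['ee_rot'],degrees=True).as_matrix(); T[:3,3]=o['ee_pos']
    return c,T@c['tool_from_camera'],o
def w2pix(c,p,T=None):
    M=c['extrinsics'] if T is None else np.linalg.inv(T)
    q=M[:3,:3]@p+M[:3,3]; s=q[:2]/q[2]; f=240/np.tan(np.radians(c['vertical_fov'])/2)
    return s*(1+c['k1']*(s@s))*f+[c['cx'],c['cy']]
E
python3 - <<'E'
from h import *
c,T,o=wrist('w1'); np.save('w.npy',(c,T),allow_pickle=True)
print(o['ee_pos'],o['ee_rot'],T.round(3).tolist(),c['vertical_fov'],w2pix(c,np.array([.4775,.056,.066]),T))
E
```

```text
Traceback (most recent call last):
ValueError: setting an array element with a sequence. The requested array has an inhomogeneous shape after 1 dimensions. The detected shape was (2,) + inhomogeneous part.
```

View pics/w1.png

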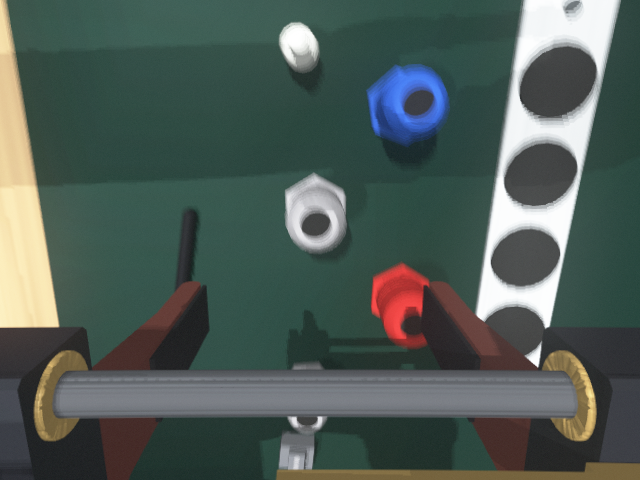

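Wrist view: the large gland's hole is at (316,224). Blue is at (410,100), red at (408,310), and the pads are on the right at (558,82), (540,174), (525,257) and (513,330). I'll turn these into positions.

```bash
cat >> h.py <<'E'
def hole(c,T,guess,h,r=16):
    """centre of the dark hole nearest to the projection of guess (x,y) at height h -> world"""
    u,v=w2pix(c,np.array([*guess,h]),T).round().astype(int); p=c['frame'][max(v-r,0):v+r+1,max(u-r,0):u+r+1].max(2)
    n,l,s,ce=cv2.connectedComponentsWithStats((p<75).astype(np.uint8))
    q=[(s[k,4],ce[k]+[max(u-r,0),max(v-r,0)]) for k in range(1,n) if s[k,4]>25]
    return (u,v),[(int(a),b.round(1),pix2w(c,*b,h,T).round(4)) for a,b in q]
E
python3 - <<'E'
from h import *
c,T,o=wrist('w2')
print(o['ee_pos'],o['ee_rot'],T[:3,3].round(3))
print(hole(c,T,(.4775,.056),.066,40))
for q in [(316,224)]: print(pix2w(c,*q,.066,T))
for q in [(558,82),(540,174),(525,257)]: print(pix2w(c,*q,.009,T))
E
```

```text
[0.47918258 0.05060113 0.19750543] [-179.98774164    0.22760076   89.44396592] [0.479 0.123 0.384]
((np.int64(313), np.int64(219)), [(1148, array([336.2, 223.5]), array([0.4951, 0.0524, 0.066 ])), (672, array([311.4, 212.4]), array([0.4763, 0.0611, 0.066 ]))])
[0.47974213 0.05216765 0.066     ]
[0.67715654 0.15519265 0.009     ]
[0.67262493 0.08135736 0.009     ]
[0.66874241 0.00686092 0.009     ]
```

Run:
```python
from h import *
for i in range(2):
    c,T,o=wrist(); print(o['time'],np.round(o['ee_pos'],4),np.round(o['ee_rot'],2),np.round(o['qd'],2).tolist(),[x for x in hole(c,T,(.4775,.056),.066,40)[1]])
    r=[]
    for q in [(.6738,.1634),(.6718,.0871),(.6686,.0133)]: r+=[(a,w) for a,b,w in hole(c,T,q,.009,45)[1] if a>1500]
    print(r)
```

```text
1.45 [0.4782 0.0535 0.1975] [-1.7992e+02  1.0000e-01  8.9740e+01] [4.47, -1.18, 0.78, 2.63, 1.16, -0.15] [(1116, array([338. , 226.9]), array([0.4953, 0.053 , 0.066 ])), (658, array([313.1, 216.3]), array([0.4764, 0.0612, 0.066 ]))]
[(4760, array([0.6728, 0.1682, 0.009 ])), (3313, array([0.6697, 0.0984, 0.009 ]))]
1.5 [0.4775 0.0556 0.1977] [-1.799e+02  1.000e-02  8.997e+01] [3.3, -1.02, 0.29, 1.21, 0.44, -0.08] [(1116, array([339. , 229.6]), array([0.4953, 0.0533, 0.066 ])), (669, array([314.3, 219.6]), array([0.4765, 0.0611, 0.066 ]))]
[(4750, array([0.6729, 0.168 , 0.009 ])), (3216, array([0.6697, 0.0989, 0.009 ]))]
```

The arm swings for about 0.15 s after a stop, so I'll end fast moves with still rows. The wrist and top cameras differ by a constant of about 4.5 mm in y, on the pads as well, so I'll take the middle value. I'll descend on the large gland now.

Call:
step_arm(increments=[{"dx": -0.0005,"dy": 0.0027,"dz": -0.046,"wx": 0,"wy": 0,"wz": 0,"grip": 0.087},{"dx": 0,"dy": 0,"dz": -0.05,"wx": 0,"wy": 0,"wz": 0,"grip": 0.087},{"dx": 0,"dy": 0,"dz": -0.05,"wx": 0,"wy": 0,"wz": 0,"grip": 0.087},{"dx": 0,"dy": 0,"dz": -0.037,"wx": 0,"wy": 0,"wz": 0,"grip": 0.087},{"dx": 0,"dy": 0,"dz": 0,"wx": 0,"wy": 0,"wz": 0,"grip": 0.087}])

```text
time: 2.17
ee_pos: [0.4737, 0.0617, 0.0123]
ee_rot: [-179.6, -0.0, 90.4]
ft_force: [-0.6, -0.4, 0.4]
finger_gap: 0.0869
gripper_force: 0.0
```

Call:
step_arm(force=25, increments=[{"dx": 0,"dy": 0,"dz": 0,"wx": 0,"wy": 0,"wz": 0,"grip": 0.04},{"dx": 0,"dy": 0,"dz": 0,"wx": 0,"wy": 0,"wz": 0,"grip": 0.04},{"dx": 0,"dy": 0,"dz": 0,"wx": 0,"wy": 0,"wz": 0,"grip": 0.04},{"dx": 0,"dy": 0,"dz": 0,"wx": 0,"wy": 0,"wz": 0,"grip": 0.04},{"dx": 0,"dy": 0,"dz": 0,"wx": 0,"wy": 0,"wz": 0,"grip": 0.04}])

```text
time: 2.8
ee_pos: [0.477, 0.0603, 0.0161]
ee_rot: [180.0, -0.0, 90.2]
ft_force: [-0.8, 0.8, 2.5]
finger_gap: 0.0466
gripper_force: 25.0
```

Run:
```python
from h import *
c,T,o=wrist('w3'); print(o['time'],np.round(o['ee_pos'],4),np.round(o['ee_rot'],2),o['finger_gap'],o['gripper_force'],w2pix(c,np.array([*o['ee_pos'][:2],.066]),T))
```

```text
2.8 [0.477  0.0603 0.0161] [179.96  -0.    90.19] 0.04661333904684342 25.00067800283432 [316.20651084 341.05482845]
```

View pics/w3.png

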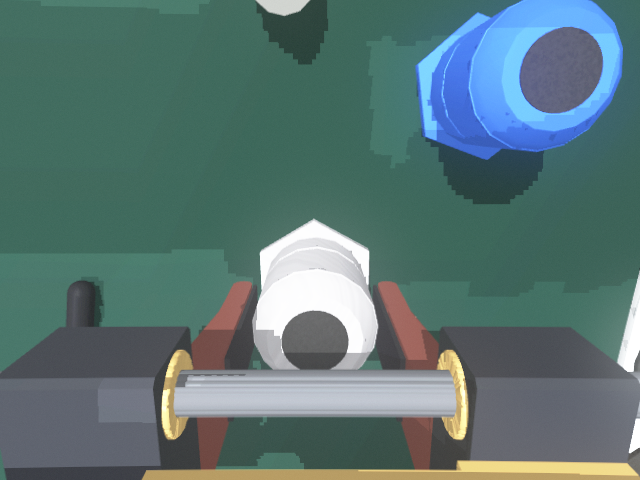

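The large gland is gripped: gap 46.6 mm, and its hole at (315,341) falls on the TCP-centred prediction of (316,341). So the wrist camera is the accurate one, and the top camera reads 4.5 mm low in y. Lift and carry to pad_d.

Call:
step_arm(increments=[{"dx": 0,"dy": 0,"dz": 0.02,"wx": 0,"wy": 0,"wz": 0,"grip": 0.04},{"dx": 0,"dy": 0,"dz": 0.04,"wx": 0,"wy": 0,"wz": 0,"grip": 0.04},{"dx": 0,"dy": 0,"dz": 0.035,"wx": 0,"wy": 0,"wz": 0,"grip": 0.04},{"dx": 0.02,"dy": -0.012,"dz": 0,"wx": 0,"wy": 0,"wz": 0,"grip": 0.04},{"dx": 0.038,"dy": -0.024,"dz": 0,"wx": 0,"wy": 0,"wz": 0,"grip": 0.04}])

```text
time: 3.48
ee_pos: [0.5352, 0.0246, 0.1112]
ee_rot: [179.9, -0.0, 90.3]
ft_force: [0.6, 0.3, -1.4]
finger_gap: 0.0463
gripper_force: 25.0
```

Call:
step_arm(increments=[{"dx": 0.038,"dy": -0.024,"dz": 0,"wx": 0,"wy": 0,"wz": 0,"grip": 0.04},{"dx": 0.04,"dy": -0.024,"dz": 0,"wx": 0,"wy": 0,"wz": 0,"grip": 0.04},{"dx": 0.032,"dy": -0.02,"dz": 0,"wx": 0,"wy": 0,"wz": 0,"grip": 0.04},{"dx": 0.02,"dy": -0.013,"dz": 0,"wx": 0,"wy": 0,"wz": 0,"grip": 0.04},{"dx": 0,"dy": 0,"dz": 0,"wx": 0,"wy": 0,"wz": 0,"grip": 0.04}])

```text
time: 4.1
ee_pos: [0.6648, -0.0576, 0.1085]
ee_rot: [-179.8, -0.0, 90.1]
ft_force: [-0.4, -1.2, -2.1]
finger_gap: 0.0464
gripper_force: 25.0
```

Run:
```python
from h import *
for i in range(5): c,T,o=wrist('w4' if i==4 else None); print(np.round(o['ee_pos'],4),np.round(o['qd'],1).tolist())
print(o['time'],np.round(o['ee_rot'],2),o['ft_force'],o['finger_gap'])
for q in [(.6728,.168),(.6707,.0925),(.668,.018),(.665,-.057)]: print(w2pix(c,np.array([*q,.009]),T),hole(c,T,q,.009,60)[1])
```

```text
[ 0.6648 -0.0576  0.1085] [1.2, -2.6, 2.3, 0.6, 0.8, 0.4]
[ 0.6642 -0.0568  0.109 ] [0.9, -2.0, 1.2, 0.1, 0.2, 0.1]
[ 0.664  -0.0564  0.1096] [0.6, -1.4, 0.6, 0.1, -0.0, -0.1]
[ 0.664  -0.0561  0.1101] [0.3, -0.9, 0.3, -0.1, -0.1, -0.0]
[ 0.664  -0.056   0.1105] [0.2, -0.5, -0.1, -0.1, -0.2, -0.1]
4.3 [-1.7997e+02 -2.0000e-02  9.0240e+01] [-0.4992313   0.12821393 -2.18057435] 0.04630687525095962
[ 333.28200154 -163.40427757] [(1557, array([335.4,   8.7]), array([0.6755, 0.0851, 0.009 ])), (1390, array([381., 335.]), array([ 0.7125, -0.1304,  0.009 ])), (3117, array([314.6, 340.9]), array([ 0.6638, -0.1354,  0.009 ]))]
[327.61715857  -5.23109676] [(1557, array([335.4,   8.7]), array([0.6755, 0.0851, 0.009 ]))]
[321.99892193 125.06477448] []
[316.74074955 237.773885  ] [(147, array([373. , 287.6]), array([ 0.7053, -0.0935,  0.009 ]))]
```

View pics/w4.png

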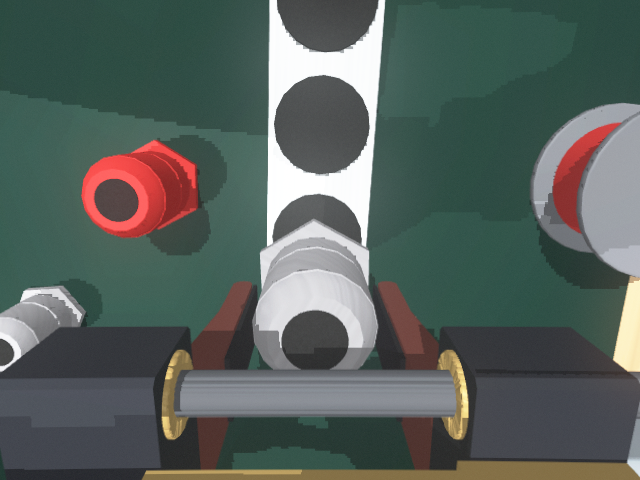

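The held gland is upright. Pad_c is at (322,125), exactly as predicted for (0.668, 0.018), and the visible edge of pad_d fits (0.665, −0.057). Lower it.

Call:
step_arm(increments=[{"dx": 0.001,"dy": -0.001,"dz": -0.03,"wx": 0,"wy": 0,"wz": 0,"grip": 0.04},{"dx": 0,"dy": 0,"dz": -0.03,"wx": 0,"wy": 0,"wz": 0,"grip": 0.04},{"dx": 0,"dy": 0,"dz": -0.018,"wx": 0,"wy": 0,"wz": 0,"grip": 0.04},{"dx": 0,"dy": 0,"dz": 0,"wx": 0,"wy": 0,"wz": 0,"grip": 0.04},{"dx": 0,"dy": 0,"dz": 0,"wx": 0,"wy": 0,"wz": 0,"grip": 0.04}])

```text
time: 4.97
ee_pos: [0.6665, -0.0577, 0.0343]
ee_rot: [179.9, 0.0, 90.2]
ft_force: [-0.3, -0.9, -0.9]
finger_gap: 0.0466
gripper_force: 25.0
```

Call:
step_arm(increments=[{"dx": 0,"dy": 0,"dz": -0.003,"wx": 0,"wy": 0,"wz": 0,"grip": 0.04},{"dx": 0,"dy": 0,"dz": -0.002,"wx": 0,"wy": 0,"wz": 0,"grip": 0.04},{"dx": 0,"dy": 0,"dz": 0,"wx": 0,"wy": 0,"wz": 0,"grip": 0.04},{"dx": 0,"dy": 0,"dz": 0,"wx": 0,"wy": 0,"wz": 0,"grip": 0.04},{"dx": 0,"dy": 0,"dz": 0,"wx": 0,"wy": 0,"wz": 0,"grip": 0.04}])

```text
time: 5.6
ee_pos: [0.6658, -0.0577, 0.0276]
ee_rot: [180.0, 0.0, 90.2]
ft_force: [1.4, -1.5, -1.8]
finger_gap: 0.0463
gripper_force: 25.0
```

Call:
step_arm(increments=[{"dx": -0.0008,"dy": 0.0007,"dz": -0.001,"wx": 0,"wy": 0,"wz": 0,"grip": 0.04},{"dx": 0,"dy": 0,"dz": -0.001,"wx": 0,"wy": 0,"wz": 0,"grip": 0.04},{"dx": 0,"dy": 0,"dz": -0.0006,"wx": 0,"wy": 0,"wz": 0,"grip": 0.04},{"dx": 0,"dy": 0,"dz": 0,"wx": 0,"wy": 0,"wz": 0,"grip": 0.04},{"dx": 0,"dy": 0,"dz": 0,"wx": 0,"wy": 0,"wz": 0,"grip": 0.04}])

```text
time: 6.22
ee_pos: [0.665, -0.057, 0.0251]
ee_rot: [180.0, -0.0, 90.2]
ft_force: [-1.5, 0.5, -0.0]
finger_gap: 0.0466
gripper_force: 25.0
```

Call:
step_arm(increments=[{"dx": 0,"dy": 0,"dz": 0,"wx": 0,"wy": 0,"wz": 0,"grip": 0.054},{"dx": 0,"dy": 0,"dz": 0,"wx": 0,"wy": 0,"wz": 0,"grip": 0.087},{"dx": 0,"dy": 0,"dz": 0,"wx": 0,"wy": 0,"wz": 0,"grip": 0.087},{"dx": 0,"dy": 0,"dz": 0,"wx": 0,"wy": 0,"wz": 0,"grip": 0.087},{"dx": 0,"dy": 0,"dz": 0.02,"wx": 0,"wy": 0,"wz": 0,"grip": 0.087}])

```text
time: 6.85
ee_pos: [0.6636, -0.0568, 0.0433]
ee_rot: [-179.8, -0.0, 90.2]
ft_force: [0.6, -0.4, 0.5]
finger_gap: 0.0866
gripper_force: 0.0
```

Call:
step_arm(increments=[{"dx": 0,"dy": 0,"dz": 0.045,"wx": 0,"wy": 0,"wz": 0,"grip": 0.087},{"dx": 0,"dy": 0,"dz": 0.04,"wx": 0,"wy": 0,"wz": 0,"grip": 0.087},{"dx": -0.03,"dy": -0.0085,"dz": 0,"wx": 0,"wy": 0,"wz": 0,"grip": 0.087},{"dx": -0.045,"dy": -0.014,"dz": 0,"wx": 0,"wy": 0,"wz": 0,"grip": 0.087},{"dx": -0.045,"dy": -0.014,"dz": 0,"wx": 0,"wy": 0,"wz": 0,"grip": 0.087}])

```text
time: 7.48
ee_pos: [0.5441, -0.0938, 0.1318]
ee_rot: [179.9, 0.0, 90.2]
ft_force: [0.5, -0.2, 1.4]
finger_gap: 0.0872
gripper_force: 0.0
```

Call:
step_arm(increments=[{"dx": -0.045,"dy": -0.014,"dz": 0,"wx": 0,"wy": 0,"wz": 0,"grip": 0.087},{"dx": -0.0295,"dy": -0.008,"dz": 0,"wx": 0,"wy": 0,"wz": 0,"grip": 0.087},{"dx": 0,"dy": 0,"dz": 0,"wx": 0,"wy": 0,"wz": 0,"grip": 0.087},{"dx": 0,"dy": 0,"dz": 0,"wx": 0,"wy": 0,"wz": 0,"grip": 0.087},{"dx": 0,"dy": 0,"dz": 0,"wx": 0,"wy": 0,"wz": 0,"grip": 0.087}])

```text
time: 8.1
ee_pos: [0.4712, -0.1152, 0.1302]
ee_rot: [180.0, -0.0, 90.2]
ft_force: [0.3, -0.2, -0.5]
finger_gap: 0.087
gripper_force: 0.0
```

Run:
```python
from h import *
c,T,o=wrist('w5'); print(o['time'],np.round(o['ee_pos'],4))
print(hole(c,T,(.4705,-.1155),.056,45))
t=grab('top','top1'); cv2.imwrite('pics/crop1.png',cv2.resize(t['frame'][160:240,200:400],None,fx=4,fy=4,interpolation=cv2.INTER_CUBIC))
print(w2pix(t,np.array([.665,-.0615,.075])),hole(t,None,(.665,-.0615),.075,10))
```

```text
8.1 [ 0.4712 -0.1152  0.1302]
((np.int64(314), np.int64(247)), [])
[341.36277602 191.87537522] ((np.int64(341), np.int64(192)), [(77, array([340.8, 191.6]), array([ 0.6657, -0.0603,  0.075 ]))])
```

View pics/crop1.png

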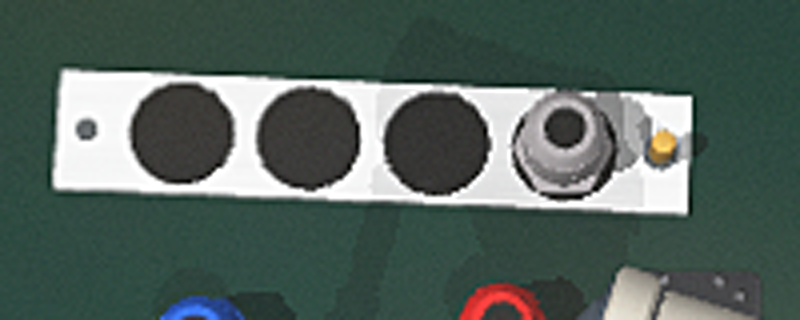

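View pics/w5.png

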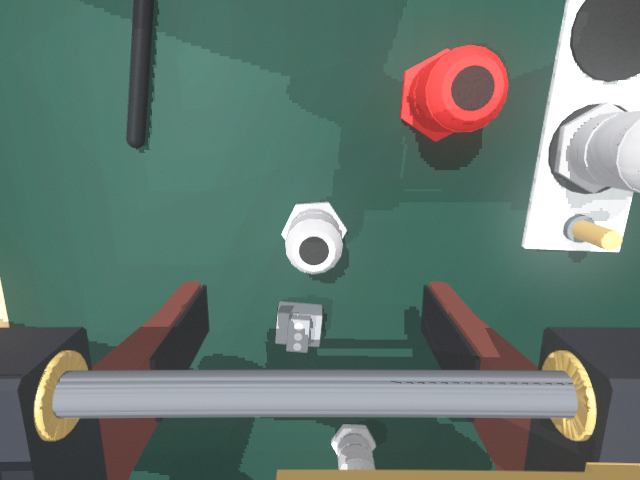

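The large gland sits centred and upright on pad_d, at crop (565,150). The medium gland's hole is at (314,250) and was predicted at (314,247), so it lies about 2.5 mm further in −y. Descend, grip, lift.

Call:
step_arm(increments=[{"dx": -0.0005,"dy": -0.0025,"dz": -0.04,"wx": 0,"wy": 0,"wz": 0,"grip": 0.087},{"dx": 0,"dy": 0,"dz": -0.045,"wx": 0,"wy": 0,"wz": 0,"grip": 0.087},{"dx": 0,"dy": 0,"dz": -0.032,"wx": 0,"wy": 0,"wz": 0,"grip": 0.087},{"dx": 0,"dy": 0,"dz": 0,"wx": 0,"wy": 0,"wz": 0,"grip": 0.087},{"dx": 0,"dy": 0,"dz": 0,"wx": 0,"wy": 0,"wz": 0,"grip": 0.087}])

```text
time: 8.82
ee_pos: [0.4709, -0.1181, 0.0143]
ee_rot: [179.9, 0.0, 90.2]
ft_force: [-0.2, -0.2, 1.1]
finger_gap: 0.0869
gripper_force: 0.0
```

Call:
step_arm(force=25, increments=[{"dx": 0,"dy": 0,"dz": 0,"wx": 0,"wy": 0,"wz": 0,"grip": 0.045},{"dx": 0,"dy": 0,"dz": 0,"wx": 0,"wy": 0,"wz": 0,"grip": 0.032},{"dx": 0,"dy": 0,"dz": 0,"wx": 0,"wy": 0,"wz": 0,"grip": 0.032},{"dx": 0,"dy": 0,"dz": 0,"wx": 0,"wy": 0,"wz": 0,"grip": 0.032},{"dx": 0,"dy": 0,"dz": 0,"wx": 0,"wy": 0,"wz": 0,"grip": 0.032}])

```text
time: 9.45
ee_pos: [0.4699, -0.118, 0.0129]
ee_rot: [-180.0, 0.0, 90.2]
ft_force: [-0.1, -0.1, -0.4]
finger_gap: 0.0404
gripper_force: 0.0
```

```bash
cat >> h.py <<'E'
def held(h,r=25):
    c,T,o=wrist(); p=np.array(o['ee_pos']); print(o['time'],p.round(4),o['finger_gap'],o['gripper_force'])
    (u,v),q=hole(c,T,p[:2],h,r)
    print('pred',u,v,[(a,b,(w-p)[:2].round(4)) for a,b,w in q])
    print(w2pix(c,np.array([p[0],p[1],h]),T),w2pix(c,np.array([p[0],p[1]+.003,h]),T))
E
python3 -c "
from h import *
held(.056)"
```

```text
9.45 [ 0.4699 -0.118   0.0129] 0.04037889511557108 0.0
pred 316 332 [(55, array([316. , 352.9]), array([-0.    , -0.0084]))]
[316.03056959 332.04334832] [316.06429568 324.48509809]
```

Call:
step_arm(increments=[{"dx": 0,"dy": 0,"dz": 0,"wx": 0,"wy": 0,"wz": 0,"grip": 0.032},{"dx": 0,"dy": 0,"dz": 0,"wx": 0,"wy": 0,"wz": 0,"grip": 0.032},{"dx": 0,"dy": 0,"dz": 0,"wx": 0,"wy": 0,"wz": 0,"grip": 0.032},{"dx": 0,"dy": 0,"dz": 0.015,"wx": 0,"wy": 0,"wz": 0,"grip": 0.032},{"dx": 0,"dy": 0,"dz": 0.035,"wx": 0,"wy": 0,"wz": 0,"grip": 0.032}])

```text
time: 10.12
ee_pos: [0.4685, -0.1176, 0.0622]
ee_rot: [-179.8, -0.1, 90.2]
ft_force: [0.2, 0.1, -1.0]
finger_gap: 0.0371
gripper_force: 25.0
```

Run:
```python
from h import *
c,T,o=wrist(); p=np.array(o['ee_pos']); print(o['time'],p.round(4),o['finger_gap'],o['gripper_force'])
q=np.array([*p[:2],p[2]+.043]); print(w2pix(c,q,T))
cv2.imwrite('pics/w6.png',c['frame'][200:400,200:440])
```

```text
10.125 [ 0.4685 -0.1176  0.0622] 0.037071953875423266 24.99929130077362
[315.55918699 331.83343891]
```

View pics/w6.png

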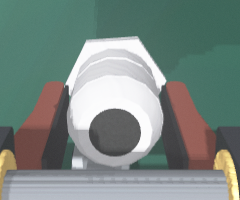

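The medium gland is held centred: hole at full-frame (319,332), predicted (316,332). Carry to pad_c.

Call:
step_arm(increments=[{"dx": 0,"dy": 0,"dz": 0.045,"wx": 0,"wy": 0,"wz": 0,"grip": 0.032},{"dx": 0.02,"dy": 0.014,"dz": 0,"wx": 0,"wy": 0,"wz": 0,"grip": 0.032},{"dx": 0.035,"dy": 0.024,"dz": 0,"wx": 0,"wy": 0,"wz": 0,"grip": 0.032},{"dx": 0.037,"dy": 0.026,"dz": 0,"wx": 0,"wy": 0,"wz": 0,"grip": 0.032},{"dx": 0.036,"dy": 0.025,"dz": 0,"wx": 0,"wy": 0,"wz": 0,"grip": 0.032}])

```text
time: 10.8
ee_pos: [0.5992, -0.0281, 0.1085]
ee_rot: [180.0, 0.0, 90.2]
ft_force: [0.0, -1.4, -1.6]
finger_gap: 0.0375
gripper_force: 25.0
```

Call:
step_arm(increments=[{"dx": 0.035,"dy": 0.024,"dz": 0,"wx": 0,"wy": 0,"wz": 0,"grip": 0.032},{"dx": 0.023,"dy": 0.015,"dz": 0,"wx": 0,"wy": 0,"wz": 0,"grip": 0.032},{"dx": 0.0115,"dy": 0.008,"dz": 0,"wx": 0,"wy": 0,"wz": 0,"grip": 0.032},{"dx": 0,"dy": 0,"dz": 0,"wx": 0,"wy": 0,"wz": 0,"grip": 0.032},{"dx": 0,"dy": 0,"dz": 0,"wx": 0,"wy": 0,"wz": 0,"grip": 0.032}])

```text
time: 11.42
ee_pos: [0.6669, 0.0173, 0.1082]
ee_rot: [-180.0, 0.0, 90.2]
ft_force: [0.0, 0.4, -1.6]
finger_gap: 0.0376
gripper_force: 25.0
```

Call:
step_arm(increments=[{"dx": 0,"dy": 0,"dz": -0.03,"wx": 0,"wy": 0,"wz": 0,"grip": 0.032},{"dx": 0,"dy": 0,"dz": -0.03,"wx": 0,"wy": 0,"wz": 0,"grip": 0.032},{"dx": 0,"dy": 0,"dz": -0.018,"wx": 0,"wy": 0,"wz": 0,"grip": 0.032},{"dx": 0,"dy": 0,"dz": 0,"wx": 0,"wy": 0,"wz": 0,"grip": 0.032},{"dx": 0,"dy": 0,"dz": 0,"wx": 0,"wy": 0,"wz": 0,"grip": 0.032}])

```text
time: 12.05
ee_pos: [0.6681, 0.0178, 0.0316]
ee_rot: [179.9, 0.0, 90.2]
ft_force: [0.9, 0.3, -1.7]
finger_gap: 0.037
gripper_force: 25.0
```

Call:
step_arm(increments=[{"dx": 0,"dy": 0,"dz": -0.004,"wx": 0,"wy": 0,"wz": 0,"grip": 0.032},{"dx": 0,"dy": 0,"dz": -0.003,"wx": 0,"wy": 0,"wz": 0,"grip": 0.032},{"dx": 0,"dy": 0,"dz": 0,"wx": 0,"wy": 0,"wz": 0,"grip": 0.032},{"dx": 0,"dy": 0,"dz": 0,"wx": 0,"wy": 0,"wz": 0,"grip": 0.032},{"dx": 0,"dy": 0,"dz": 0,"wx": 0,"wy": 0,"wz": 0,"grip": 0.032}])

```text
time: 12.68
ee_pos: [0.6675, 0.018, 0.023]
ee_rot: [180.0, 0.0, 90.2]
ft_force: [-0.3, -0.3, -0.7]
finger_gap: 0.0373
gripper_force: 25.0
```

Call:
step_arm(increments=[{"dx": 0.0003,"dy": 0,"dz": -0.0012,"wx": 0,"wy": 0,"wz": 0,"grip": 0.032},{"dx": 0,"dy": 0,"dz": 0,"wx": 0,"wy": 0,"wz": 0,"grip": 0.032},{"dx": 0,"dy": 0,"dz": 0,"wx": 0,"wy": 0,"wz": 0,"grip": 0.032},{"dx": 0,"dy": 0,"dz": 0,"wx": 0,"wy": 0,"wz": 0,"grip": 0.043},{"dx": 0,"dy": 0,"dz": 0,"wx": 0,"wy": 0,"wz": 0,"grip": 0.087}])

```text
time: 13.3
ee_pos: [0.6678, 0.018, 0.0218]
ee_rot: [180.0, -0.0, 90.2]
ft_force: [0.6, 0.1, 0.6]
finger_gap: 0.0498
gripper_force: 0.0
```

Call:
step_arm(increments=[{"dx": 0,"dy": 0,"dz": 0,"wx": 0,"wy": 0,"wz": 0,"grip": 0.087},{"dx": 0,"dy": 0,"dz": 0,"wx": 0,"wy": 0,"wz": 0,"grip": 0.087},{"dx": 0,"dy": 0,"dz": 0,"wx": 0,"wy": 0,"wz": 0,"grip": 0.087},{"dx": 0,"dy": 0,"dz": 0.03,"wx": 0,"wy": 0,"wz": 0,"grip": 0.087},{"dx": 0,"dy": 0,"dz": 0.045,"wx": 0,"wy": 0,"wz": 0,"grip": 0.087}])

```text
time: 13.92
ee_pos: [0.6665, 0.018, 0.0952]
ee_rot: [-179.7, -0.0, 90.2]
ft_force: [0.1, -0.3, 0.8]
finger_gap: 0.0867
gripper_force: 0.0
```

Call:
step_arm(increments=[{"dx": 0,"dy": 0,"dz": 0.035,"wx": 0,"wy": 0,"wz": 0,"grip": 0.087},{"dx": -0.012,"dy": -0.024,"dz": 0.005,"wx": 0,"wy": 0,"wz": 0,"grip": 0.087},{"dx": -0.022,"dy": -0.043,"dz": 0,"wx": 0,"wy": 0,"wz": 0,"grip": 0.087},{"dx": -0.023,"dy": -0.045,"dz": 0,"wx": 0,"wy": 0,"wz": 0,"grip": 0.087},{"dx": -0.023,"dy": -0.045,"dz": 0,"wx": 0,"wy": 0,"wz": 0,"grip": 0.087}])

```text
time: 14.55
ee_pos: [0.5854, -0.1412, 0.1346]
ee_rot: [-179.8, -0.0, 90.2]
ft_force: [0.5, -0.3, 0.3]
finger_gap: 0.0871
gripper_force: 0.0
```

Call:
step_arm(increments=[{"dx": -0.023,"dy": -0.045,"dz": 0,"wx": 0,"wy": 0,"wz": 0,"grip": 0.087},{"dx": -0.023,"dy": -0.045,"dz": 0,"wx": 0,"wy": 0,"wz": 0,"grip": 0.087},{"dx": -0.023,"dy": -0.045,"dz": 0,"wx": 0,"wy": 0,"wz": 0,"grip": 0.087},{"dx": -0.015,"dy": -0.027,"dz": 0,"wx": 0,"wy": 0,"wz": 0,"grip": 0.087},{"dx": 0,"dy": 0,"dz": 0,"wx": 0,"wy": 0,"wz": 0,"grip": 0.07}])

```text
time: 15.18
ee_pos: [0.5011, -0.3032, 0.1348]
ee_rot: [-179.9, -0.1, 89.9]
ft_force: [-0.2, -0.4, -0.6]
finger_gap: 0.08
gripper_force: 0.0
```

Call:
step_arm(increments=[{"dx": 0,"dy": 0,"dz": 0,"wx": 0,"wy": 0,"wz": 0,"grip": 0.065},{"dx": 0,"dy": 0,"dz": 0,"wx": 0,"wy": 0,"wz": 0,"grip": 0.065},{"dx": 0,"dy": 0,"dz": 0,"wx": 0,"wy": 0,"wz": 0,"grip": 0.065},{"dx": 0,"dy": 0,"dz": 0,"wx": 0,"wy": 0,"wz": 0,"grip": 0.065},{"dx": 0,"dy": 0,"dz": 0,"wx": 0,"wy": 0,"wz": 0,"grip": 0.065}])

```text
time: 15.8
ee_pos: [0.504, -0.3007, 0.1368]
ee_rot: [180.0, 0.0, 90.2]
ft_force: [0.3, -0.3, -0.8]
finger_gap: 0.065
gripper_force: 0.0
```

Run:
```python
from h import *
c,T,o=wrist('w7'); p=np.array(o['ee_pos']); print(o['time'],p.round(4),np.round(o['qd'],1))
print(hole(c,T,(.504,-.302),.046,30)); np.save('w7.npy',T)
```

```text
15.8 [ 0.504  -0.3007  0.1368] [-0.3 -0.1  0.1 -0.1  0.   0. ]
((np.int64(315), np.int64(242)), [])
```

View pics/w7.png

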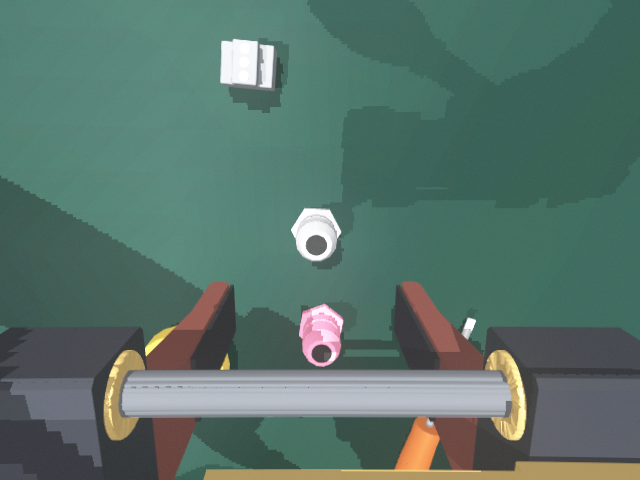

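The small gland is at pixel (316,244), predicted (315,242), so I'll shift by about −2.5 mm in y. Pink is at (321,335), clear of the fingers. Descend and grip.

Call:
step_arm(increments=[{"dx": 0.0006,"dy": -0.0025,"dz": -0.045,"wx": 0,"wy": 0,"wz": 0,"grip": 0.065},{"dx": 0,"dy": 0,"dz": -0.045,"wx": 0,"wy": 0,"wz": 0,"grip": 0.065},{"dx": 0,"dy": 0,"dz": -0.036,"wx": 0,"wy": 0,"wz": 0,"grip": 0.065},{"dx": 0,"dy": 0,"dz": 0,"wx": 0,"wy": 0,"wz": 0,"grip": 0.065},{"dx": 0,"dy": 0,"dz": 0,"wx": 0,"wy": 0,"wz": 0,"grip": 0.065}])

```text
time: 16.48
ee_pos: [0.5051, -0.304, 0.0126]
ee_rot: [179.9, 0.1, 90.2]
ft_force: [-1.2, 0.4, 0.7]
finger_gap: 0.0649
gripper_force: 0.0
```

Call:
step_arm(force=25, increments=[{"dx": 0,"dy": 0,"dz": 0,"wx": 0,"wy": 0,"wz": 0,"grip": 0.024},{"dx": 0,"dy": 0,"dz": 0,"wx": 0,"wy": 0,"wz": 0,"grip": 0.024},{"dx": 0,"dy": 0,"dz": 0,"wx": 0,"wy": 0,"wz": 0,"grip": 0.024},{"dx": 0,"dy": 0,"dz": 0,"wx": 0,"wy": 0,"wz": 0,"grip": 0.024},{"dx": 0,"dy": 0,"dz": 0,"wx": 0,"wy": 0,"wz": 0,"grip": 0.024}])

```text
time: 17.1
ee_pos: [0.5045, -0.3035, 0.0109]
ee_rot: [180.0, 0.0, 90.2]
ft_force: [0.5, -0.1, 0.1]
finger_gap: 0.0273
gripper_force: 25.0
```

Call:
step_arm(increments=[{"dx": 0,"dy": 0,"dz": 0.02,"wx": 0,"wy": 0,"wz": 0,"grip": 0.024},{"dx": 0,"dy": 0,"dz": 0.045,"wx": 0,"wy": 0,"wz": 0,"grip": 0.024},{"dx": 0,"dy": 0,"dz": 0.04,"wx": 0,"wy": 0,"wz": 0,"grip": 0.024},{"dx": 0.011,"dy": 0.026,"dz": 0,"wx": 0,"wy": 0,"wz": 0,"grip": 0.024},{"dx": 0.018,"dy": 0.043,"dz": 0,"wx": 0,"wy": 0,"wz": 0,"grip": 0.024}])

```text
time: 17.73
ee_pos: [0.5338, -0.2351, 0.1181]
ee_rot: [179.9, 0.1, 90.0]
ft_force: [0.9, 0.1, -0.8]
finger_gap: 0.027
gripper_force: 25.0
```

Call:
step_arm(increments=[{"dx": 0.019,"dy": 0.046,"dz": 0,"wx": 0,"wy": 0,"wz": 0,"grip": 0.024},{"dx": 0.02,"dy": 0.047,"dz": 0,"wx": 0,"wy": 0,"wz": 0,"grip": 0.024},{"dx": 0.02,"dy": 0.047,"dz": 0,"wx": 0,"wy": 0,"wz": 0,"grip": 0.024},{"dx": 0.02,"dy": 0.047,"dz": 0,"wx": 0,"wy": 0,"wz": 0,"grip": 0.024},{"dx": 0.019,"dy": 0.046,"dz": 0,"wx": 0,"wy": 0,"wz": 0,"grip": 0.024}])

```text
time: 18.35
ee_pos: [0.632, 0.0002, 0.1173]
ee_rot: [179.9, 0.0, 90.2]
ft_force: [-0.6, -1.0, -0.8]
finger_gap: 0.0271
gripper_force: 25.0
```

Call:
step_arm(increments=[{"dx": 0.017,"dy": 0.041,"dz": 0,"wx": 0,"wy": 0,"wz": 0,"grip": 0.024},{"dx": 0.014,"dy": 0.033,"dz": 0,"wx": 0,"wy": 0,"wz": 0,"grip": 0.024},{"dx": 0.008,"dy": 0.02,"dz": 0,"wx": 0,"wy": 0,"wz": 0,"grip": 0.024},{"dx": 0,"dy": 0,"dz": 0,"wx": 0,"wy": 0,"wz": 0,"grip": 0.024},{"dx": 0,"dy": 0,"dz": 0,"wx": 0,"wy": 0,"wz": 0,"grip": 0.024}])

```text
time: 18.98
ee_pos: [0.6702, 0.0912, 0.116]
ee_rot: [-180.0, 0.0, 90.1]
ft_force: [0.2, -1.1, -1.4]
finger_gap: 0.027
gripper_force: 25.0
```

Run:
```python
from h import *
c,T,o=wrist('w8'); p=np.array(o['ee_pos']); print(o['time'],p.round(4),np.round(o['qd'],1),o['finger_gap'])
for q in [(.6707,.0925,.009),(.6735,.1675,.009),(p[0],p[1],p[2]+.035)]: print(w2pix(c,np.array(q),T).round(1))
```

```text
18.975 [0.6702 0.0912 0.116 ] [-0.7 -0.4  0.4  0.  -0.2  0.1] 0.026980304597609625
[316.  232.5]
[320.7 121.3]
[316.  322.5]
```

View pics/w8.png

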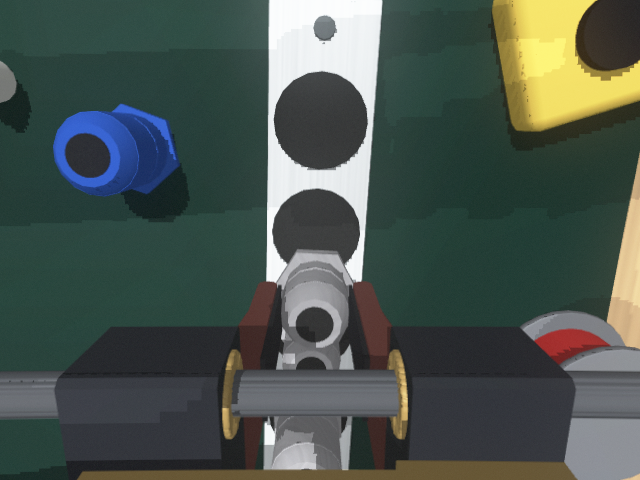

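Pad_a is at (321,120) and pad_b at about (316,232), both as predicted. The held gland's hole is at (315,323), so it is centred. Lower onto pad_b.

Call:
step_arm(increments=[{"dx": 0,"dy": 0,"dz": -0.035,"wx": 0,"wy": 0,"wz": 0,"grip": 0.024},{"dx": 0,"dy": 0,"dz": -0.035,"wx": 0,"wy": 0,"wz": 0,"grip": 0.024},{"dx": 0,"dy": 0,"dz": -0.016,"wx": 0,"wy": 0,"wz": 0,"grip": 0.024},{"dx": 0,"dy": 0,"dz": 0,"wx": 0,"wy": 0,"wz": 0,"grip": 0.024},{"dx": 0,"dy": 0,"dz": 0,"wx": 0,"wy": 0,"wz": 0,"grip": 0.024}])

```text
time: 19.65
ee_pos: [0.6713, 0.0923, 0.0318]
ee_rot: [179.8, -0.0, 90.2]
ft_force: [0.2, -0.6, -0.3]
finger_gap: 0.027
gripper_force: 25.0
```

Call:
step_arm(increments=[{"dx": 0,"dy": 0,"dz": -0.005,"wx": 0,"wy": 0,"wz": 0,"grip": 0.024},{"dx": 0,"dy": 0,"dz": -0.003,"wx": 0,"wy": 0,"wz": 0,"grip": 0.024},{"dx": 0,"dy": 0,"dz": 0,"wx": 0,"wy": 0,"wz": 0,"grip": 0.024},{"dx": 0,"dy": 0,"dz": 0,"wx": 0,"wy": 0,"wz": 0,"grip": 0.024},{"dx": 0,"dy": 0,"dz": 0,"wx": 0,"wy": 0,"wz": 0,"grip": 0.024}])

```text
time: 20.27
ee_pos: [0.6705, 0.0926, 0.0219]
ee_rot: [180.0, -0.0, 90.2]
ft_force: [0.5, -0.3, -0.4]
finger_gap: 0.027
gripper_force: 25.0
```

Call:
step_arm(increments=[{"dx": 0,"dy": 0,"dz": -0.001,"wx": 0,"wy": 0,"wz": 0,"grip": 0.024},{"dx": 0,"dy": 0,"dz": -0.001,"wx": 0,"wy": 0,"wz": 0,"grip": 0.024},{"dx": 0,"dy": 0,"dz": 0,"wx": 0,"wy": 0,"wz": 0,"grip": 0.024},{"dx": 0,"dy": 0,"dz": 0,"wx": 0,"wy": 0,"wz": 0,"grip": 0.024},{"dx": 0,"dy": 0,"dz": 0,"wx": 0,"wy": 0,"wz": 0,"grip": 0.034}])

```text
time: 20.9
ee_pos: [0.6704, 0.0925, 0.0198]
ee_rot: [180.0, 0.0, 90.2]
ft_force: [0.2, -0.5, 0.9]
finger_gap: 0.0325
gripper_force: 0.0
```

Call:
step_arm(increments=[{"dx": 0,"dy": 0,"dz": 0,"wx": 0,"wy": 0,"wz": 0,"grip": 0.065},{"dx": 0,"dy": 0,"dz": 0,"wx": 0,"wy": 0,"wz": 0,"grip": 0.065},{"dx": 0,"dy": 0,"dz": 0,"wx": 0,"wy": 0,"wz": 0,"grip": 0.065},{"dx": 0,"dy": 0,"dz": 0.03,"wx": 0,"wy": 0,"wz": 0,"grip": 0.065},{"dx": 0,"dy": 0,"dz": 0.045,"wx": 0,"wy": 0,"wz": 0,"grip": 0.065}])

```text
time: 21.52
ee_pos: [0.6691, 0.0924, 0.0932]
ee_rot: [-179.7, 0.0, 90.2]
ft_force: [1.1, 0.4, 0.7]
finger_gap: 0.0654
gripper_force: 0.0
```

Call:
step_arm(increments=[{"dx": 0,"dy": 0,"dz": 0.03,"wx": 0,"wy": 0,"wz": 0,"grip": 0.06},{"dx": -0.02,"dy": 0.0245,"dz": 0,"wx": 0,"wy": 0,"wz": 0,"grip": 0.06},{"dx": -0.028,"dy": 0.035,"dz": 0,"wx": 0,"wy": 0,"wz": 0,"grip": 0.06},{"dx": -0.028,"dy": 0.035,"dz": 0,"wx": 0,"wy": 0,"wz": 0,"grip": 0.06},{"dx": -0.028,"dy": 0.035,"dz": 0,"wx": 0,"wy": 0,"wz": 0,"grip": 0.06}])

```text
time: 22.15
ee_pos: [0.5654, 0.223, 0.1248]
ee_rot: [180.0, -0.0, 90.2]
ft_force: [0.2, 0.5, 0.7]
finger_gap: 0.0599
gripper_force: 0.0
```

Call:
step_arm(increments=[{"dx": -0.028,"dy": 0.035,"dz": 0,"wx": 0,"wy": 0,"wz": 0,"grip": 0.06},{"dx": -0.025,"dy": 0.03,"dz": 0,"wx": 0,"wy": 0,"wz": 0,"grip": 0.06},{"dx": -0.015,"dy": 0.016,"dz": 0,"wx": 0,"wy": 0,"wz": 0,"grip": 0.06},{"dx": 0,"dy": 0,"dz": 0,"wx": 0,"wy": 0,"wz": 0,"grip": 0.06},{"dx": 0,"dy": 0,"dz": 0,"wx": 0,"wy": 0,"wz": 0,"grip": 0.06}])

```text
time: 22.78
ee_pos: [0.4991, 0.3021, 0.1247]
ee_rot: [180.0, 0.0, 90.2]
ft_force: [1.1, -0.1, -0.4]
finger_gap: 0.0602
gripper_force: 0.0
```

Run:
```python
from h import *
c,T,o=wrist('w9'); p=np.array(o['ee_pos']); print(o['time'],p.round(4),np.round(o['qd'],1))
print(w2pix(c,np.array([.4985,.303,.036]),T),w2pix(c,np.array([.4985,.306,.036]),T))
```

```text
22.775 [0.4991 0.3021 0.1247] [-0.6  0.2 -0.1  0.1 -0.   0.2]
[314.29330816 239.59709929] [314.30341899 235.19281405]
```

View pics/w9.png

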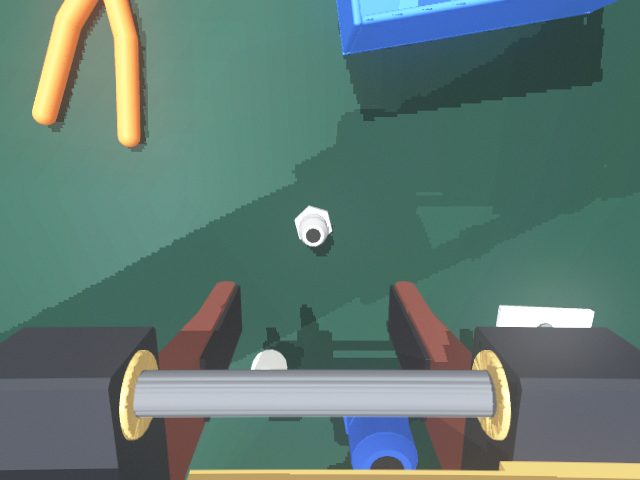

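The tiny gland's hole is at (313.5,236), so it is at about (0.498, 0.3055). The bottle at (269,360) and the blue one are clear. Descend and grip at TCP z ≈ 9 mm, just above the foot.

Call:
step_arm(increments=[{"dx": -0.0005,"dy": 0.0025,"dz": -0.045,"wx": 0,"wy": 0,"wz": 0,"grip": 0.06},{"dx": 0,"dy": 0,"dz": -0.04,"wx": 0,"wy": 0,"wz": 0,"grip": 0.06},{"dx": 0,"dy": 0,"dz": -0.02,"wx": 0,"wy": 0,"wz": 0,"grip": 0.06},{"dx": 0,"dy": 0,"dz": -0.011,"wx": 0,"wy": 0,"wz": 0,"grip": 0.06},{"dx": 0,"dy": 0,"dz": 0,"wx": 0,"wy": 0,"wz": 0,"grip": 0.05}])

```text
time: 23.45
ee_pos: [0.4982, 0.3053, 0.009]
ee_rot: [180.0, -0.0, 90.2]
ft_force: [0.3, 1.0, -0.2]
finger_gap: 0.0529
gripper_force: 0.0
```

Call:
step_arm(force=20, increments=[{"dx": 0,"dy": 0,"dz": 0,"wx": 0,"wy": 0,"wz": 0,"grip": 0.04},{"dx": 0,"dy": 0,"dz": 0,"wx": 0,"wy": 0,"wz": 0,"grip": 0.03},{"dx": 0,"dy": 0,"dz": 0,"wx": 0,"wy": 0,"wz": 0,"grip": 0.015},{"dx": 0,"dy": 0,"dz": 0,"wx": 0,"wy": 0,"wz": 0,"grip": 0.015},{"dx": 0,"dy": 0,"dz": 0,"wx": 0,"wy": 0,"wz": 0,"grip": 0.015}])

```text
time: 24.08
ee_pos: [0.4979, 0.3055, 0.0088]
ee_rot: [180.0, -0.0, 90.2]
ft_force: [0.6, -0.3, 0.4]
finger_gap: 0.0151
gripper_force: 0.0
```

Gap 15.1 mm with no force, so the gland isn't held. Look before moving.

Run:
```python
from h import *
c,T,o=wrist('w10'); p=np.array(o['ee_pos']); print(o['time'],p.round(4),o['finger_gap'],o['gripper_force'],w2pix(c,np.array([p[0],p[1],.036]),T))
cv2.imwrite('pics/w10c.png',cv2.resize(c['frame'][180:400,180:460],None,fx=2.5,fy=2.5))
```

```text
24.075 [0.4979 0.3055 0.0088] 0.015063754794456208 0.0 [315.89400052 313.93440972]
```

View pics/w10c.png

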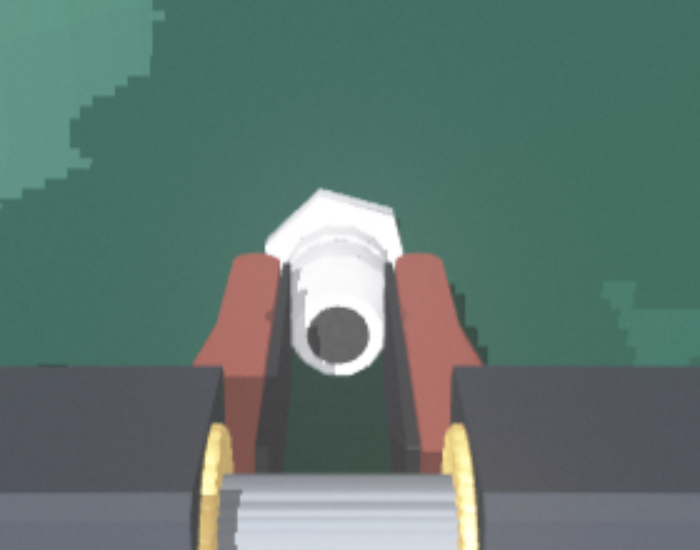

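The gland is upright between the pads and centred, hole at full-frame (315,313), predicted (316,314). The fingers simply stopped at the commanded opening, so close further.

Call:
step_arm(force=20, increments=[{"dx": 0,"dy": 0,"dz": 0,"wx": 0,"wy": 0,"wz": 0,"grip": 0.01},{"dx": 0,"dy": 0,"dz": 0,"wx": 0,"wy": 0,"wz": 0,"grip": 0.005},{"dx": 0,"dy": 0,"dz": 0,"wx": 0,"wy": 0,"wz": 0,"grip": 0.005},{"dx": 0,"dy": 0,"dz": 0,"wx": 0,"wy": 0,"wz": 0,"grip": 0.005},{"dx": 0,"dy": 0,"dz": 0,"wx": 0,"wy": 0,"wz": 0,"grip": 0.005}])

```text
time: 24.75
ee_pos: [0.4978, 0.3055, 0.0087]
ee_rot: [-180.0, 0.0, 90.2]
ft_force: [-0.6, 0.0, -0.5]
finger_gap: 0.0126
gripper_force: 20.0
```

Run:
```python
from h import *
c,T,o=wrist('w11'); p=np.array(o['ee_pos']); print(p)
for z in (0,.01,.02,.03):
  for hw in (.0063,.0075,.01):
    print(z,hw,[w2pix(c,np.array([p[0]+s*hw,p[1]+.01,p[2]+z]),T).round(1).tolist() for s in (-1,1)])
# rows profile: brightness classes across columns around gland
for f in ('w10','w11'):
    im=cv2.imread(f'pics/{f}.png')
    for v in (288,296,304,312,320): print(f,v,' '.join(f'{x.min():d}/{x.max():d}' for x in im[v,284:350:3]))
```

```text
[0.49783513 0.30549169 0.00871428]
0 0.0063 [[302.0, 268.8], [329.6, 268.8]]
0 0.0075 [[299.3, 268.8], [332.2, 268.9]]
0 0.01 [[293.9, 268.7], [337.7, 268.9]]
0.01 0.0063 [[301.3, 276.0], [330.4, 276.1]]
0.01 0.0075 [[298.6, 276.0], [333.1, 276.1]]
0.01 0.01 [[292.8, 276.0], [338.9, 276.1]]
0.02 0.0063 [[300.6, 284.1], [331.2, 284.2]]
0.02 0.0075 [[297.7, 284.1], [334.2, 284.2]]
0.02 0.01 [[291.6, 284.1], [340.2, 284.2]]
0.03 0.0063 [[299.8, 293.1], [332.2, 293.2]]
0.03 0.0075 [[296.7, 293.1], [335.3, 293.2]]
0.03 0.01 [[290.3, 293.0], [341.7, 293.2]]
w10 288 107/177 106/177 106/177 91/95 162/167 183/188 250/251 251/252 252/253 252/252 252/253 252/253 250/252 248/249 244/247 240/241 212/219 88/91 103/158 107/176 108/177 107/177
w10 296 106/176 107/177 89/142 87/90 151/153 229/233 187/190 251/252 251/252 251/252 250/251 250/251 249/251 250/251 245/247 243/244 235/237 86/88 88/92 108/177 108/177 108/176
w10 304 105/175 98/158 86/89 84/86 123/126 188/193 255/255 255/255 171/175 106/107 101/102 106/107 100/100 252/253 255/255 254/254 225/230 80/84 86/89 98/156 107/177 105/175
w10 312 105
[... 505 characters left out ...]
8/177
w11 296 105/176 106/176 107/177 92/147 86/90 153/158 186/191 251/253 251/252 251/252 250/251 250/251 249/251 249/251 245/247 242/244 86/90 90/105 108/177 107/176 107/176 107/176
w11 304 107/176 107/177 103/167 86/97 86/89 155/159 255/255 255/255 171/175 104/106 104/105 103/104 122/122 255/255 255/255 249/250 81/85 89/91 102/164 107/177 106/176 108/177
w11 312 104/175 106/177 107/177 85/87 79/81 177/181 153/157 75/78 104/105 105/106 105/107 104/105 102/104 105/106 103/103 255/255 78/81 86/88 100/159 107/178 106/177 105/176
w11 320 102/175 105/175 90/145 85/88 72/74 160/164 201/205 77/79 90/91 88/90 105/106 103/105 101/102 103/103 255/255 255/255 77/82 86/89 85/91 107/177 105/175 106/177
```

The fingers hold something only about 12.6 mm wide. With TCP z at 8.7 mm the grasp point is at 27.7 mm, just above the 20 mm body, so it grips the tapered dome. I'll reopen, go 5.5 mm lower and close gently.

Call:
step_arm(force=6, increments=[{"dx": 0,"dy": 0,"dz": 0,"wx": 0,"wy": 0,"wz": 0,"grip": 0.02},{"dx": 0,"dy": 0,"dz": 0,"wx": 0,"wy": 0,"wz": 0,"grip": 0.045},{"dx": 0,"dy": 0,"dz": 0,"wx": 0,"wy": 0,"wz": 0,"grip": 0.045},{"dx": 0,"dy": 0,"dz": -0.003,"wx": 0,"wy": 0,"wz": 0,"grip": 0.045},{"dx": 0,"dy": 0,"dz": -0.0025,"wx": 0,"wy": 0,"wz": 0,"grip": 0.045}])

```text
time: 25.42
ee_pos: [0.4978, 0.3055, 0.0029]
ee_rot: [-180.0, 0.0, 90.2]
ft_force: [-0.8, -0.2, 0.4]
finger_gap: 0.0447
gripper_force: 0.0
```

Call:
step_arm(force=6, increments=[{"dx": 0,"dy": 0,"dz": 0,"wx": 0,"wy": 0,"wz": 0,"grip": 0.038},{"dx": 0,"dy": 0,"dz": 0,"wx": 0,"wy": 0,"wz": 0,"grip": 0.03},{"dx": 0,"dy": 0,"dz": 0,"wx": 0,"wy": 0,"wz": 0,"grip": 0.022},{"dx": 0,"dy": 0,"dz": 0,"wx": 0,"wy": 0,"wz": 0,"grip": 0.01},{"dx": 0,"dy": 0,"dz": 0,"wx": 0,"wy": 0,"wz": 0,"grip": 0.01}])

```text
time: 26.05
ee_pos: [0.4979, 0.3055, 0.0033]
ee_rot: [180.0, -0.0, 90.2]
ft_force: [-0.2, 0.5, 0.8]
finger_gap: 0.0141
gripper_force: 6.0
```

Still 14 mm at 6 N, which doesn't match a 20 mm body. I'll make one composite close look, side and wrist together.

Run:
```python
from h import *
c,T,o=wrist('w12'); p=np.array(o['ee_pos']); s=grab('side','side1')
u,v=w2pix(s,p+[0,0,.02]).round().astype(int); print(u,v,o['finger_gap'],o['gripper_force'])
print('tip',w2pix(s,p),'top of gland',w2pix(s,np.array([p[0],p[1],.036])),'z27',w2pix(s,np.array([p[0],p[1],.027])),'table',w2pix(s,np.array([p[0],p[1],0])))
a=cv2.resize(s['frame'][v-40:v+40,u-40:u+40],(400,400),interpolation=cv2.INTER_CUBIC)
b=cv2.resize(c['frame'][230:350,256:376],(400,400),interpolation=cv2.INTER_CUBIC)
cv2.imwrite('pics/comp.png',np.hstack([a,b]))
```

```text
203 188 0.014138006716720239 6.0301732225343585
tip [204.11296131 195.84988685] top of gland [201.81121878 182.5595869 ] z27 [202.45297736 186.26220957] table [204.3449753 197.191145 ]
```

View pics/comp.png

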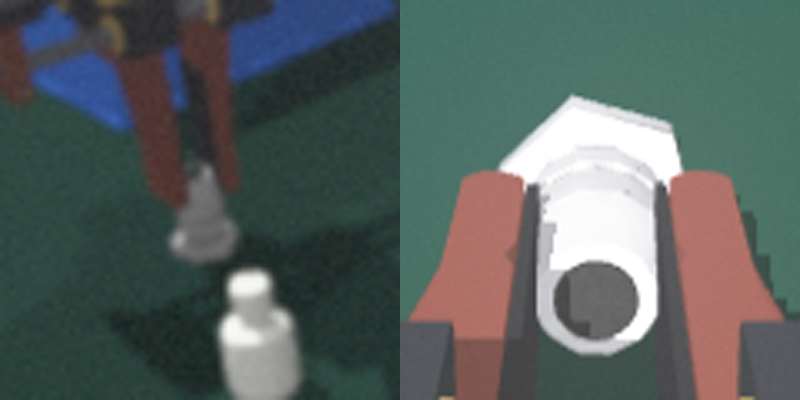

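The side view (left half) shows the fingertips at about rows 187–189, around 20 mm above the table, although the reported TCP z is 3 mm. The wrist view agrees: the tips appear at row 282, about 18 mm behind the nominal TCP. A finger reaching the nominal TCP could also not close to 14 mm across a 26 mm foot. So the real tips end roughly 18 mm short. I'll open and go 8 mm lower, watching the force.

Call:
step_arm(force=6, increments=[{"dx": 0,"dy": 0,"dz": 0,"wx": 0,"wy": 0,"wz": 0,"grip": 0.025},{"dx": 0,"dy": 0,"dz": 0,"wx": 0,"wy": 0,"wz": 0,"grip": 0.045},{"dx": 0,"dy": 0,"dz": 0,"wx": 0,"wy": 0,"wz": 0,"grip": 0.045},{"dx": 0,"dy": 0,"dz": -0.0015,"wx": 0,"wy": 0,"wz": 0,"grip": 0.045},{"dx": 0,"dy": 0,"dz": -0.0015,"wx": 0,"wy": 0,"wz": 0,"grip": 0.045}])

```text
time: 26.78
ee_pos: [0.4978, 0.3055, 0.0001]
ee_rot: [-180.0, 0.0, 90.2]
ft_force: [0.4, -0.2, 0.8]
finger_gap: 0.045
gripper_force: 0.0
```

Call:
step_arm(force=6, increments=[{"dx": 0,"dy": 0,"dz": -0.001,"wx": 0,"wy": 0,"wz": 0,"grip": 0.045},{"dx": 0,"dy": 0,"dz": -0.001,"wx": 0,"wy": 0,"wz": 0,"grip": 0.045},{"dx": 0,"dy": 0,"dz": -0.001,"wx": 0,"wy": 0,"wz": 0,"grip": 0.045},{"dx": 0,"dy": 0,"dz": 0,"wx": 0,"wy": 0,"wz": 0,"grip": 0.045},{"dx": 0,"dy": 0,"dz": 0,"wx": 0,"wy": 0,"wz": 0,"grip": 0.045}])

```text
time: 27.4
ee_pos: [0.4979, 0.3055, -0.0027]
ee_rot: [180.0, -0.0, 90.2]
ft_force: [-0.1, -0.7, -0.3]
finger_gap: 0.045
gripper_force: 0.0
```

TCP z is −2.7 mm with no contact force, which confirms it. Another 4.5 mm, then close.

Call:
step_arm(force=6, increments=[{"dx": 0,"dy": 0,"dz": -0.0015,"wx": 0,"wy": 0,"wz": 0,"grip": 0.045},{"dx": 0,"dy": 0,"dz": -0.0015,"wx": 0,"wy": 0,"wz": 0,"grip": 0.045},{"dx": 0,"dy": 0,"dz": -0.0015,"wx": 0,"wy": 0,"wz": 0,"grip": 0.045},{"dx": 0,"dy": 0,"dz": 0,"wx": 0,"wy": 0,"wz": 0,"grip": 0.045},{"dx": 0,"dy": 0,"dz": 0,"wx": 0,"wy": 0,"wz": 0,"grip": 0.038}])

```text
time: 28.02
ee_pos: [0.4979, 0.3055, -0.0073]
ee_rot: [-180.0, -0.0, 90.2]
ft_force: [0.2, -1.0, 0.2]
finger_gap: 0.0395
gripper_force: 0.0
```

Call:
step_arm(force=10, increments=[{"dx": 0,"dy": 0,"dz": 0,"wx": 0,"wy": 0,"wz": 0,"grip": 0.03},{"dx": 0,"dy": 0,"dz": 0,"wx": 0,"wy": 0,"wz": 0,"grip": 0.022},{"dx": 0,"dy": 0,"dz": 0,"wx": 0,"wy": 0,"wz": 0,"grip": 0.01},{"dx": 0,"dy": 0,"dz": 0,"wx": 0,"wy": 0,"wz": 0,"grip": 0.005},{"dx": 0,"dy": 0,"dz": 0,"wx": 0,"wy": 0,"wz": 0,"grip": 0.005}])

```text
time: 28.65
ee_pos: [0.4979, 0.3055, -0.0072]
ee_rot: [180.0, -0.0, 90.2]
ft_force: [0.3, -1.2, 0.4]
finger_gap: 0.0197
gripper_force: 10.0
```

Gap 19.7 mm at 10 N: this is the 20 mm body. Firm up, lift and carry to pad_a.

Call:
step_arm(force=20, increments=[{"dx": 0,"dy": 0,"dz": 0,"wx": 0,"wy": 0,"wz": 0,"grip": 0.005},{"dx": 0,"dy": 0,"dz": 0.015,"wx": 0,"wy": 0,"wz": 0,"grip": 0.005},{"dx": 0,"dy": 0,"dz": 0.04,"wx": 0,"wy": 0,"wz": 0,"grip": 0.005},{"dx": 0,"dy": 0,"dz": 0.045,"wx": 0,"wy": 0,"wz": 0,"grip": 0.005},{"dx": 0.02,"dy": -0.016,"dz": 0,"wx": 0,"wy": 0,"wz": 0,"grip": 0.005}])

```text
time: 29.28
ee_pos: [0.5198, 0.2916, 0.0998]
ee_rot: [179.5, -0.3, 90.3]
ft_force: [0.6, 0.4, -0.1]
finger_gap: 0.0193
gripper_force: 20.0
```

Call:
step_arm(increments=[{"dx": 0.033,"dy": -0.026,"dz": 0,"wx": 0,"wy": 0,"wz": 0,"grip": 0.005},{"dx": 0.035,"dy": -0.0275,"dz": 0,"wx": 0,"wy": 0,"wz": 0,"grip": 0.005},{"dx": 0.035,"dy": -0.0275,"dz": 0,"wx": 0,"wy": 0,"wz": 0,"grip": 0.005},{"dx": 0.032,"dy": -0.025,"dz": 0,"wx": 0,"wy": 0,"wz": 0,"grip": 0.005},{"dx": 0.02,"dy": -0.0155,"dz": 0,"wx": 0,"wy": 0,"wz": 0,"grip": 0.005}])

```text
time: 29.9
ee_pos: [0.6742, 0.1664, 0.0936]
ee_rot: [180.0, 0.0, 90.1]
ft_force: [-0.2, 0.3, -0.5]
finger_gap: 0.0193
gripper_force: 20.0
```

Call:
step_arm(increments=[{"dx": 0,"dy": 0,"dz": 0,"wx": 0,"wy": 0,"wz": 0,"grip": 0.005},{"dx": 0,"dy": 0,"dz": 0,"wx": 0,"wy": 0,"wz": 0,"grip": 0.005},{"dx": 0,"dy": 0,"dz": -0.03,"wx": 0,"wy": 0,"wz": 0,"grip": 0.005},{"dx": 0,"dy": 0,"dz": -0.03,"wx": 0,"wy": 0,"wz": 0,"grip": 0.005},{"dx": 0,"dy": 0,"dz": 0,"wx": 0,"wy": 0,"wz": 0,"grip": 0.005}])

```text
time: 30.52
ee_pos: [0.6701, 0.1688, 0.0298]
ee_rot: [-179.7, 0.0, 90.3]
ft_force: [-0.1, -0.8, 0.4]
finger_gap: 0.019
gripper_force: 20.0
```

Run:
```python
from h import *
c,T,o=wrist('w13'); p=np.array(o['ee_pos']); print(o['time'],p.round(4),np.round(o['qd'],1),o['finger_gap'])
im=c['frame']; u,v=w2pix(c,np.array([p[0],p[1],p[2]+.043]),T); print('pred hole',u,v)
# hole: low-contrast grey, find dark blob inside bright rim
for th in (75,90,115):
    m=(im[int(v)-25:int(v)+26,int(u)-14:int(u)+15].max(2)<th).astype(np.uint8); n,l,s,ce=cv2.connectedComponentsWithStats(m)
    print(th,[(int(s[k,4]),(ce[k]+[int(u)-14,int(v)-25]).round(1).tolist()) for k in range(1,n) if s[k,4]>20])
print('pad_a pred',w2pix(c,np.array([.6735,.1675,.009]),T),'pad_a far edge',w2pix(c,np.array([.6735,.1985,.009]),T),'sides',w2pix(c,np.array([.6425,.1675,.009]),T),w2pix(c,np.array([.7045,.1675,.009]),T))
col=im[:,int(u)].max(1); print('col profile',[(r,int(col[r])) for r in range(100,300,6)])
```

```text
30.525 [0.6701 0.1688 0.0298] [-0.3 -1.4 -3.6 -0.   1.2 -0.1] 0.018982278464577746
pred hole 315.33562017091265 332.06107900362366
75 [(535, [314.3, 332.2]), (101, [315.0, 355.7])]
90 [(550, [314.3, 332.3]), (104, [315.1, 355.6])]
115 [(648, [313.9, 333.7]), (117, [315.6, 355.4])]
pad_a pred [322.57310307 277.10672981] pad_a far edge [323.1801858  217.42119154] sides [261.77274613 276.72903553] [383.47282349 277.52362957]
col profile [(100, 75), (106, 73), (112, 75), (118, 76), (124, 81), (130, 242), (136, 243), (142, 243), (148, 243), (154, 243), (160, 166), (166, 122), (172, 140), (178, 244), (184, 243), (190, 244), (196, 244), (202, 243), (208, 243), (214, 243), (220, 72), (226, 73), (232, 70), (238, 69), (244, 65), (250, 66), (256, 61), (262, 59), (268, 125), (274, 191), (280, 191), (286, 140), (292, 137), (298, 168)]
```

The held tiny gland is centred (hole 314,332 against predicted 315,332), and pad_a's far edge is at row 217–218, as predicted. Lower.

Call:
step_arm(increments=[{"dx": 0.0003,"dy": -0.0003,"dz": -0.01,"wx": 0,"wy": 0,"wz": 0,"grip": 0.005},{"dx": 0,"dy": 0,"dz": -0.01,"wx": 0,"wy": 0,"wz": 0,"grip": 0.005},{"dx": 0,"dy": 0,"dz": -0.006,"wx": 0,"wy": 0,"wz": 0,"grip": 0.005},{"dx": 0,"dy": 0,"dz": -0.002,"wx": 0,"wy": 0,"wz": 0,"grip": 0.005},{"dx": 0,"dy": 0,"dz": 0,"wx": 0,"wy": 0,"wz": 0,"grip": 0.005}])

```text
time: 31.2
ee_pos: [0.6731, 0.1677, 0.0046]
ee_rot: [-180.0, 0.0, 90.2]
ft_force: [0.6, -0.9, 0.9]
finger_gap: 0.019
gripper_force: 20.0
```

Call:
step_arm(increments=[{"dx": 0,"dy": 0,"dz": -0.001,"wx": 0,"wy": 0,"wz": 0,"grip": 0.005},{"dx": 0,"dy": 0,"dz": 0,"wx": 0,"wy": 0,"wz": 0,"grip": 0.005},{"dx": 0,"dy": 0,"dz": 0,"wx": 0,"wy": 0,"wz": 0,"grip": 0.005},{"dx": 0,"dy": 0,"dz": 0,"wx": 0,"wy": 0,"wz": 0,"grip": 0.005},{"dx": 0,"dy": 0,"dz": 0,"wx": 0,"wy": 0,"wz": 0,"grip": 0.005}])

```text
time: 31.82
ee_pos: [0.6731, 0.1677, 0.0038]
ee_rot: [-180.0, 0.0, 90.2]
ft_force: [-0.5, 0.3, -0.2]
finger_gap: 0.0194
gripper_force: 20.0
```

Call:
step_arm(increments=[{"dx": 0,"dy": 0,"dz": -0.001,"wx": 0,"wy": 0,"wz": 0,"grip": 0.005},{"dx": 0,"dy": 0,"dz": -0.001,"wx": 0,"wy": 0,"wz": 0,"grip": 0.005},{"dx": 0,"dy": 0,"dz": 0,"wx": 0,"wy": 0,"wz": 0,"grip": 0.005},{"dx": 0,"dy": 0,"dz": 0,"wx": 0,"wy": 0,"wz": 0,"grip": 0.005},{"dx": 0,"dy": 0,"dz": 0,"wx": 0,"wy": 0,"wz": 0,"grip": 0.005}])

```text
time: 32.45
ee_pos: [0.6732, 0.1677, 0.0018]
ee_rot: [180.0, -0.0, 90.2]
ft_force: [-0.8, -0.2, 1.1]
finger_gap: 0.0193
gripper_force: 20.0
```

Call:
step_arm(increments=[{"dx": 0,"dy": 0,"dz": 0,"wx": 0,"wy": 0,"wz": 0,"grip": 0.025},{"dx": 0,"dy": 0,"dz": 0,"wx": 0,"wy": 0,"wz": 0,"grip": 0.045},{"dx": 0,"dy": 0,"dz": 0,"wx": 0,"wy": 0,"wz": 0,"grip": 0.06},{"dx": 0,"dy": 0,"dz": 0,"wx": 0,"wy": 0,"wz": 0,"grip": 0.06},{"dx": 0,"dy": 0,"dz": 0,"wx": 0,"wy": 0,"wz": 0,"grip": 0.06}])

```text
time: 33.08
ee_pos: [0.6731, 0.1677, 0.0017]
ee_rot: [-180.0, 0.0, 90.2]
ft_force: [-0.3, -0.1, -0.1]
finger_gap: 0.0588
gripper_force: 0.0
```

Call:
step_arm(increments=[{"dx": 0,"dy": 0,"dz": 0.03,"wx": 0,"wy": 0,"wz": 0,"grip": 0.06},{"dx": 0,"dy": 0,"dz": 0.045,"wx": 0,"wy": 0,"wz": 0,"grip": 0.06},{"dx": 0,"dy": 0,"dz": 0.045,"wx": 0,"wy": 0,"wz": 0,"grip": 0.06},{"dx": -0.03,"dy": 0.03,"dz": 0.02,"wx": 0,"wy": 0,"wz": 0,"grip": 0.06},{"dx": -0.03,"dy": 0.03,"dz": 0.01,"wx": 0,"wy": 0,"wz": 0,"grip": 0.06}])

```text
time: 33.7
ee_pos: [0.6133, 0.2282, 0.1539]
ee_rot: [179.8, -0.1, 90.1]
ft_force: [0.5, -0.2, -0.1]
finger_gap: 0.06
gripper_force: 0.0
```

Call:
step_arm(increments=[{"dx": -0.035,"dy": 0.03,"dz": 0,"wx": 0,"wy": 0,"wz": 0,"grip": 0.06},{"dx": -0.035,"dy": 0.03,"dz": 0,"wx": 0,"wy": 0,"wz": 0,"grip": 0.06},{"dx": -0.035,"dy": 0.03,"dz": 0,"wx": 0,"wy": 0,"wz": 0,"grip": 0.06},{"dx": -0.03,"dy": 0.02,"dz": 0,"wx": 0,"wy": 0,"wz": 0,"grip": 0.06},{"dx": 0,"dy": 0,"dz": 0,"wx": 0,"wy": 0,"wz": 0,"grip": 0.06}])

```text
time: 34.33
ee_pos: [0.4765, 0.3392, 0.1523]
ee_rot: [180.0, -0.0, 90.4]
ft_force: [0.6, -0.3, -0.2]
finger_gap: 0.0602
gripper_force: 0.0
```

Run:
```python
from h import *
t=grab('top','top2'); o=telemetry.observe(); print(o['time'])
for n,h,q in [('a',.045,(.6738,.1634)),('b',.055,(.6718,.0871)),('c',.065,(.6686,.0133)),('d',.075,(.6657,-.0618))]:
    u,v=w2pix(t,np.array([*q,h])).round().astype(int); r=7
    m=(t['frame'][v-r:v+r+1,u-r:u+r+1].max(2)); 
    k=np.array([0]);yy,xx=np.mgrid[-r:r+1,-r:r+1]
    print(n,(u,v)); 
    for th in (70,):
        nn,l,s,ce=cv2.connectedComponentsWithStats((m<th).astype(np.uint8))
        for k in range(1,nn):
            if s[k,4]>4:
                b=ce[k]+[u-r,v-r]; print('  ',s[k,4],b.round(1),'offset from pad mm',((pix2w(t,*b,h)[:2]-q)*1000).round(1))
    # bright silhouette (gland within pad)
    p0=w2pix(t,np.array([*q,.009])); print('   pad px',p0.round(1))
```

```text
34.375
a (np.int64(243), np.int64(190))
   101 [241.8 187.5] offset from pad mm [6.4 2.1]
   7 [242.3 190. ] offset from pad mm [0.6 0.8]
   6 [249.8 195.3] offset from pad mm [-11.8 -16.8]
   pad px [244.8 193.1]
b (np.int64(276), np.int64(190))
   59 [276.6 185.1] offset from pad mm [12.  -2.2]
   21 [275.  190.4] offset from pad mm [-0.1  1.2]
   pad px [277.3 194. ]
c (np.int64(308), np.int64(191))
   12 [313.8 185.4] offset from pad mm [ 12.7 -13. ]
   46 [307.4 190.9] offset from pad mm [0.2 1.3]
   pad px [308.8 195.4]
d (np.int64(341), np.int64(192))
   72 [340.8 191.7] offset from pad mm [-0.4  1.5]
   pad px [341.  196.8]
```

In the top view all four holes sit within 1.5 mm of their pad centres at the heights expected for upright glands. Tiny is on a, small on b, medium on c and large on d. Hand in.

```bash
python3 -c "
from bench import ticket
print(ticket.job_done())"
```

```text
the job is handed in; nothing more can be done
None
```

I placed all four glands upright on their pads and handed the job in: large on pad_d by the post, then medium on c, small on b and tiny on a, each within about 1.5 mm of its pad centre and released.

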